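# Roll the rolling pin to its tape mark

## Robot

A 6-joint arm with a two-finger parallel gripper is mounted at the origin on a cart in front of the work surface, level with it; the furniture and walls round the work are solid. World frame = base frame: x ahead of the robot, y to its left, z up, the work surface at z = 0. Lengths are in m, angles in rad, forces in N, time in s.
With the tool pointing down it reaches from about 0.25 to 0.725 m from the base axis. Payload 4 kg.
Tool frame: the origin (TCP) lies where the fingers leave the gripper's body, on its centre line; the fingertips stand 73 mm ahead of it and the grasp point (between the pads) lies 54 mm ahead of it (bot.tip_reach is the z of the fingertips in the tool frame, in m); z points along the fingers, x is the direction in which the jaws open and shut, and the axes are right-handed (so a half turn about z gives the same grasp; the last joint's range is limited). The gripper opens to 85 mm and grips with 20 to 120 N. Pads are 22 mm wide; open, the fingers measure 114 mm over their backs; the gripper's body (76 mm by 85 mm) begins 54 mm behind the grasp point. The pads swing forward as they close: fully open they stand 13 mm farther back than shut.
Start: joints at [-1.196, 0.241, 0.005, 1.335, 0, 1.571], TCP at [0.183, -0.465, 0.304] pointing down, gripper open.
Joint ranges: [-2.72, 2.72], [-1.05, 1.87], [-1.09, 1.28], [-1.99, 2.15], [-1.42, 1.44], [-3.14, 3.14]. Speed limits (rad/s): [2.79, 2.79, 3.14, 3.14, 3.14, 3.14].

## Interface

Orientations are given as a unit quaternion [x, y, z, w].
In Python, from workcell import bot, vision, job_done gives the robot as it stands.
- The arm moves only by the tool drive_tool, never from a script. Its argument "steps" is one flat list of numbers, 7 for each row, row after row: the shift along the tool's x, y, z in m, then the turn, a rotation vector about the tool's x, y, z in degrees, then the closure, from -1 (fully open) to 1 (shut). A call has 1 to 8 rows; each row shifts and turns the commanded pose from where the row before left it, along the tool's axes as they then stand; what a row does not reach is not made up. A row lasts 1/12 s, in which the tool goes at most 41.7 mm and 7.16 degrees, less where a joint would pass 70% of its speed; a pose out of reach is approached as far as the arm can. A call is refused whole if a number of a shift passes 0.0417 or a number of a turn 7.16, either way. A call with a gripper value outside its range is refused whole. The fingers move at their own pace and stop on an object; the grip force is fixed at half the most. Time passes only in rows, so rows that do not move let the fingers close. It gives the time, the measured TCP pose, the force and the opening at its end, in the units of the state.
- bot.get_obs(): the state, without advancing time (a new reading comes with each control period).
- vision.camera(name): name is "scene" or "top"; returns (picture, depth): 420x560x3 uint8, red, green, blue; 420x560 float32, m along the optical axis (not along the pixel's ray), 0 where there is no reading.
- vision.camera_model(name): a dict with "mtx" (3x3 intrinsics, pixels), "rvec" (rotation vector, rad) and "tvec" (3), from world to camera coordinates, as OpenCV has them. Camera axes: x right, y down, z forward; pixel columns grow to the right and rows downward; lengths in m; the calibration is good to about 2 mm. A picture is of the moment at which its call begins. camera_model takes no time and is no camera call.
- job_done(): hands the job in, once; it reports no verdict.
The state is a dict: "clock": time; "joint_pos": joint angles; "joint_vel": joint speeds; "tau": joint torques, N m; "eef_pos": TCP position; "tool_rot": TCP orientation; "ft_force": force on the tool from outside, world axes, zero at the start; "ft_torque": the same for the moment, N m; "grip_width": finger opening in m.
Only numpy, scipy, OpenCV 4.12 (cv2) and the standard library are available. Lean on these libraries where they do the work, as an engineer would, in place of code of your own. Each camera call takes 0.05 s, during which the arm holds its last target.

## Task

Roll the rolling pin across the pastry board to the strip of paper tape, so that it comes to rest lying along the strip, over its middle, and stays there by itself. Push it along gently, touching only the upper half of the pin with your fingertips; do not grip it, lift it or send it running fast. Leave everything else where it stands.

Things in the scene. Friction and masses are not known exactly. Their poses are not given: they have to be found in the camera images.
- rolling_pin: one-piece wooden rolling pin on the pastry board: barrel 56 mm in diameter, 196 mm long, a handle (23 mm by 50 mm) at each end, 0.31 m overall, 0.36 kg. Origin on its axis at mid length, 28 mm above the board's top (z about 0.046); x runs along the pin, y and z turn with it as it rolls. A fingertip on top grips it and rolls it half as far as the tip moves; let go at 0.05 m/s it stops within 5 mm.
- tape_strip: flat strip of pale paper tape stuck straight across the pastry board, 300 mm long, 30 mm wide, less than 1 mm thick, 0.13 to 0.21 m from the pin, to the left or the right of it. Origin at the middle of the strip on the board's top; x along the strip, y across it (the rolling direction).
- pastry_board: wooden pastry board fixed on the cooker top, 320 mm (its x) by 500 mm (its y) and 18 mm thick; origin at the centre of its underside; the pin rolls along its y. The pin and the strip lie along its x.
- salt_shaker: the small salt shaker, 44 x 44 x 90 mm, standing on the board near one of its ends; origin at the centre of its underside
- cheese_block: a block of cheese, 73 x 83 x 43 mm, lying on the board near its other end; origin at the centre of its underside
- spice_jar: a spice jar, 44 mm across and 101 mm tall, standing behind the board; origin at the centre of its underside

How it is judged:
On the way:
1. the pin has turned about its axis by more than a fifth of a turn: it is rolling, not being dragged (angle between rolling_pin's own z axis and vertical above 1.3 rad).
At the end, for the whole second after the job is handed in: the pin rests on the board with the middle of its axis within 12 mm of the strip's centre line and its axis within 0.12 rad (7 degrees) of the strip's direction, at rest (below 10 mm/s) (y of rolling_pin in the frame of tape_strip between -0.012 and 0.012 m and angle between the x axis of rolling_pin and the x axis of tape_strip, either way round below 0.12 rad and height (world z) of rolling_pin between 0.042 and 0.05 m and linear speed of rolling_pin below 0.01 m/s); the robot touches nothing.
It fails at once if the pin is lifted off the board or rolls off it (its axis leaves its height by more than 8 mm) (height (world z) of rolling_pin above 0.054 m or height (world z) of rolling_pin below 0.038 m).
It fails at once if the pin is touched with fingertips that reach clearly below its mid height (contact force between the fingers and rolling_pin above 0.3 N and height (world z) of the grasp point below 0.054 m).
It fails at once if the pin is pressed hard (over 60 N) (contact force between any of the fingers, the arm and rolling_pin above 60 N).
It fails at once if the pin runs fast (over 0.3 m/s) (linear speed of rolling_pin above 0.3 m/s).
It fails at once if something else is moved by more than 15 mm (distance of any of salt_shaker, cheese_block, spice_jar from where it was at the start of the episode above 0.015 m).
It also fails if it takes over 64 s, if anything falls off the work surface, if the arm or the gripper's body presses on something with over 40 N, if the wrist force passes 120 N, or if a joint passes its speed limit or range.

## Working session

There is one attempt and no reset: what is moved stays moved. The work goes in short steps, Python scripts to look and compute and a tool call to move; the robot and the scene stay as the last step left them, time stands still between calls to the robot, and variables do not carry over. Pictures are saved under pics/ and viewed, and the job is handed in when it is done.

Besides the shell and the picture viewer there is one more tool, called after ">>>" by a JSON object that holds its "api" and its "payload". drive_tool: Moves the arm, as the interface text tells. Its arguments: {"type":"object","properties":{"steps":{"type":"array"}},"required":["steps"]}

```bash
ls; mkdir -p pics; python3 - <<'E'
from workcell import bot, vision
import cv2,numpy as np
o=bot.get_obs();print({k:np.round(v,3) for k,v in o.items()},bot.tip_reach)
for n in("top","scene"):
    p,d=vision.camera(n);cv2.imwrite(f"pics/{n}0.png",p[:,:,::-1]);np.save(f"pics/{n}0_d.npy",d)
    m=vision.camera_model(n);print(n,m)
E
```

```text
pics
{'clock': np.float64(0.0), 'joint_pos': array([-1.196,  0.241,  0.004,  1.335,  0.   ,  1.571]), 'joint_vel': array([ 0.   ,  0.001,  0.   , -0.001,  0.001,  0.   ]), 'tau': array([ 1.0000e-03, -3.7232e+01,  2.5241e+01,  1.7000e-02,  0.0000e+00,
       -0.0000e+00]), 'eef_pos': array([ 0.183, -0.465,  0.303]), 'tool_rot': array([ 0.826, -0.563, -0.001, -0.001]), 'ft_force': array([-0.628,  0.643, -0.389]), 'ft_torque': array([0.03 , 0.006, 0.017]), 'grip_width': np.float64(0.085)} 0.0726
top {'mtx': array([[451.25454479,   0.        , 276.84386422],
       [  0.        , 451.25454479, 208.4700724 ],
       [  0.        ,   0.        ,   1.        ]]), 'rvec': array([ 2.19275391, -2.19923761,  0.05505678]), 'tvec': array([-0.00288013,  0.61172852,  1.08767733])}
scene {'mtx': array([[483.38285824,   0.        , 275.29788655],
       [  0.        , 483.38285824, 216.02615361],
       [  0.        ,   0.        ,   1.        ]]), 'rvec': array([ 0.71276786, -2.61935619,  1.15389889]), 'tvec': array([0.52693389, 0.26538154, 0.89953718])}
```

View pics/top0.png

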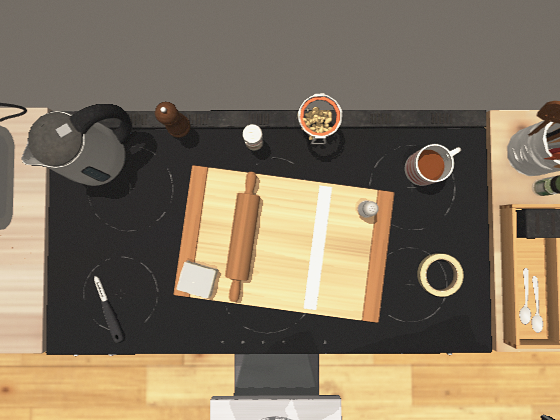

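View pics/scene0.png

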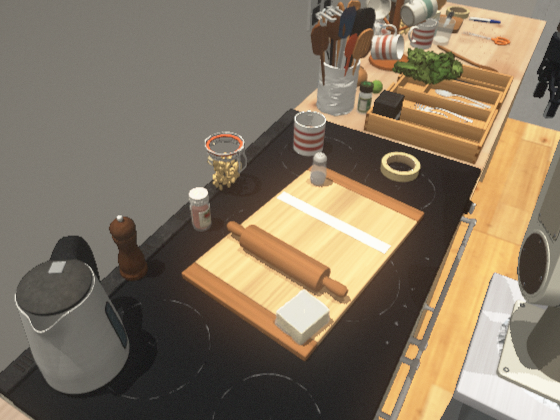

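The top view shows the pin centred near (243,237) with handles at (251,177) and (235,298), and the white strip from (325,186) to (310,308). The cheese is at (197,280), the shaker at (370,208), and the jar at (253,137).

```bash
cat > h.py <<'E'
from workcell import bot, vision
import cv2,numpy as np
from scipy.spatial.transform import Rotation as R
def ray(n,uv,z):
    m=vision.camera_model(n);M=cv2.Rodrigues(m["rvec"])[0]
    uv=np.atleast_2d(np.float64(uv));c=-M.T@m["tvec"]
    d=np.c_[uv,np.ones(len(uv))]@np.linalg.inv(m["mtx"]).T@M
    return c+d*((z-c[2])/d[:,2])[:,None]
def big(mask):
    n,l,s,c=cv2.connectedComponentsWithStats(mask.astype(np.uint8));i=1+np.argmax(s[1:,4]);return l==i
def line(pts):  # rect centre, axis
    (c,s,a)=cv2.minAreaRect(np.float32(pts));b=cv2.boxPoints((c,s,a))
    e=[b[1]-b[0],b[2]-b[1]];k=e[np.argmax([np.linalg.norm(x) for x in e])]
    if k[0]<0:k=-k
    return np.array(c),np.degrees(np.arctan2(k[1],k[0])),sorted(s)
def measure(p):
    hsv=cv2.cvtColor(p,cv2.COLOR_RGB2HSV);roi=np.zeros(p.shape[:2],bool);roi[172:312,207:358]=1
    out={}
    st=big(roi&(hsv[...,1]<60)&(hsv[...,2]>190))
    r=roi.copy();r[:,:]=0;r[168:306,212:358]=1
    pin=big(cv2.morphologyEx((r&(hsv[...,1]>110)&(hsv[...,2]<190)).astype(np.uint8),cv2.MORPH_OPEN,np.ones((3,3))))
    return st,pin
def report(tag):
    p,d=vision.camera("top");st,pin=measure(p)
    f=lambda m,z:line(ray("top",np.argwhere(m)[:,::-1],z)[:,:2])
    print("strip",f(st,.018));print("pin",f(pin,.046))
    q=p.copy();q[st]=[0,0,255];q[pin]=[0,255,0];cv2.imwrite(f"pics/{tag}.png",q[:,:,::-1])
    return f(st,.018),f(pin,.046)
E
python3 - <<'E'
from h import *
report("m0")
print(ray("top",[(251,177),(235,298)],.046), "cheese top",ray("top",[(180,262),(216,267),(211,299),(178,294)],.061),"shaker top",ray("top",[(371,207)],.1))
print("board corners",ray("top",[(193,167),(394,192),(378,322),(175,294)],.018))
E
```

```text
strip (array([ 0.51812643, -0.10290413]), np.float32(-7.776672), [0.03325686231255531, 0.3014020025730133])
pin (array([0.54265064, 0.06278409]), np.float32(-8.229636), [0.028060348704457283, 0.30615079402923584])
[[0.68550137 0.05672296 0.046     ]
 [0.39954795 0.09439208 0.046     ]] cheese top [[0.48525153 0.22125499 0.061     ]
 [0.47341931 0.13735753 0.061     ]
 [0.39960848 0.14867483 0.061     ]
 [0.41133724 0.22531962 0.061     ]] shaker top [[ 0.61016102 -0.2171868   0.1       ]]
board corners [[ 0.71391274  0.20041497  0.018     ]
 [ 0.65102316 -0.29100118  0.018     ]
 [ 0.33714235 -0.2474605   0.018     ]
 [ 0.40545124  0.24193045  0.018     ]]
```

View pics/m0.png

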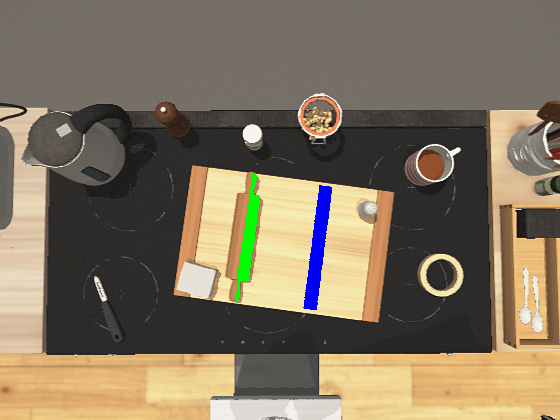

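The colour mask caught only the pin's dark half, so I'll use depth to measure it.

```bash
cat >> h.py <<'E'
def cloud(n,d):
    m=vision.camera_model(n);M=cv2.Rodrigues(m["rvec"])[0]
    v,u=np.nonzero(d>0);uv=np.c_[u,v,np.ones(len(u))]
    c=(uv@np.linalg.inv(m["mtx"]).T)*d[v,u][:,None]
    return (c-m["tvec"])@M
def pinfit(P,zlo=.058,zhi=.085):
    # barrel top: above zlo, inside the board, off the cheese/shaker
    B=np.degrees(0);C=np.array([.526,-.025]);ax=np.array([np.cos(np.radians(-7.8)),np.sin(np.radians(-7.8))]);ay=np.array([-ax[1],ax[0]])
    q=(P[:,:2]-C);a=q@ax;b=q@ay
    k=(P[:,2]>zlo)&(P[:,2]<zhi)&(abs(a)<.15)&(b<.12)&(b>-.19)&~((b>.08)&(a<-.03))
    X=P[k];vx,vy,x,y=cv2.fitLine(np.float32(X[:,:2]),cv2.DIST_HUBER,0,.01,.01).ravel()
    s=np.sign(vx);c=line(X[:,:2])
    return k.sum(),(x,y),np.degrees(np.arctan2(vy*s,vx*s)),c,np.percentile(X[:,2],98)
E
python3 - <<'E'
from h import *
for n in("top","scene"):
    P=cloud(n,np.load(f"pics/{n}0_d.npy"));print(n,pinfit(P))
    k=(abs(P[:,0]-.45)<.03)&(abs(P[:,1])<.04);print("board z",np.median(P[k,2]))
p=cv2.imread("pics/scene0.png")[:,:,::-1];h=cv2.cvtColor(p,cv2.COLOR_RGB2HSV);m=(h[...,1]<60)&(h[...,2]>170);z=np.zeros_like(m);z[188:255,270:395]=1
m=big(m&z);print("strip scene",line(ray("scene",np.argwhere(m)[:,::-1],.018)[:,:2]))
E
```

```text
top (np.int64(1170), (np.float32(0.56133854), np.float32(0.07064262)), np.float32(-12.512075), (array([ 0.61968696, -0.03767869]), np.float32(-64.448074), [0.21350330114364624, 0.33525747060775757]), np.float64(0.07762976329134706))
board z 0.018359819146737153
scene (np.int64(903), (np.float32(0.5830094), np.float32(-0.005690518)), np.float32(-83.28674), (array([ 0.57754934, -0.06658567]), np.float32(81.54169), [0.17645101249217987, 0.30922481417655945]), np.float64(0.07964166075606668))
board z 0.017950787985697277
strip scene (array([ 0.51932478, -0.10397837]), np.float32(-7.8389974), [0.03372429311275482, 0.3023693859577179])
```

```bash
sed -i 's/b>-.19/b>-.145/' h.py; cat >> h.py <<'E'
S=np.array([.5187,-.1034]);AX=np.array([np.cos(np.radians(-7.8)),np.sin(np.radians(-7.8))]);AY=np.array([-AX[1],AX[0]])
E
python3 - <<'E'
from h import *
for n in("top","scene"):
    P=cloud(n,np.load(f"pics/{n}0_d.npy"));r=pinfit(P);print(n,r)
    print("pin in strip frame",(np.array(r[1])-S)@AX,(np.array(r[1])-S)@AY,(r[3][0]-S)@AX,(r[3][0]-S)@AY)
o=bot.get_obs();print(R.from_quat(o["tool_rot"]).as_matrix().round(3))
E
```

```text
top (np.int64(1093), (np.float32(0.57933676), np.float32(0.067759976)), np.float32(-6.687958), (array([0.57131439, 0.06882348]), np.float32(-7.809486), [0.04167468845844269, 0.2353014200925827]), np.float64(0.077343906795327))
pin in strip frame 0.0368466673366878 0.1778057293135729 0.028754189648006995 0.1777706326769463
scene (np.int64(761), (np.float32(0.58836263), np.float32(0.07550986)), np.float32(-6.943244), (array([0.59746277, 0.06732652]), np.float32(-7.9235926), [0.037640657275915146, 0.17649628221988678]), np.float64(0.07578768213654181))
pin in strip frame 0.04473725016243692 0.1867088628106926 0.054863799731354274 0.1798362692017268
[[ 0.366 -0.931 -0.001]
 [-0.931 -0.366  0.001]
 [-0.002  0.    -1.   ]]
```

>>> {"api": "drive_tool", "payload": {"steps": [0,0,0,0,0,-7,-1,0,0,0,0,0,-7,-1,0,0,0,0,0,-7,-1,0,0,0,0,0,-7,-1,0,0,0,0,0,-7,-1,0,0,0,0,0,-7,-1,0,0,0,0,0,-7,-1,0,0,0,0,0,-7,-1]}}

```text
clock: 0.82
eef_pos: [0.183, -0.4651, 0.3035]
tool_rot: [0.994, -0.106, -0.0, -0.0]
ft_force: [0.4, -0.6, 0.2]
grip_width: 0.0854
```

>>> {"api": "drive_tool", "payload": {"steps": [0,0,0,0,0,-4.7,-1,0,0,0,0,0,0,-1,0.018,-0.037,0,0,0,0,-1,0.018,-0.037,0,0,0,0,-1,0.018,-0.037,0,0,0,0,-1,0.018,-0.037,0,0,0,0,-1,0.018,-0.037,0,0,0,0,-1,0.018,-0.037,0,0,0,0,-1]}}

```text
clock: 1.48
eef_pos: [0.3207, -0.2583, 0.3039]
tool_rot: [0.998, -0.07, 0.0, 0.0]
ft_force: [1.3, -0.8, -0.0]
grip_width: 0.0856
```

>>> {"api": "drive_tool", "payload": {"steps": [0.018,-0.037,0,0,0,0,-1,0.018,-0.037,0,0,0,0,-1,0.018,-0.037,0,0,0,0,-1,0.018,-0.037,0,0,0,0,-1,0.018,-0.037,0,0,0,0,-1,0.018,-0.037,0,0,0,0,-1,0.018,-0.037,0,0,0,0,-1,0.018,-0.037,0,0,0,0,-1]}}

```text
clock: 2.15
eef_pos: [0.5039, 0.0156, 0.3038]
tool_rot: [0.998, -0.069, 0.0, 0.0]
ft_force: [0.5, -1.1, 0.9]
grip_width: 0.0853
```

```bash
cat >> h.py <<'E'
def st():
    o=bot.get_obs();T=R.from_quat(o["tool_rot"]).as_matrix();e=o["eef_pos"]
    print("t",round(float(o["clock"]),2),"tcp",e.round(4),"a,b strip:",round((e[:2]-S)@AX,4),round((e[:2]-S)@AY,4),"F",o["ft_force"].round(1),"yaw",np.degrees(np.arctan2(T[1,0],T[0,0])).round(2),"tilt",T[:,2].round(3))
E
python3 -c "
from h import *
st()"
```

```text
t 2.15 tcp [0.5039 0.0156 0.3038] a,b strip: -0.0309 0.1159 F [ 0.5 -1.1  0.9] yaw -7.94 tilt [ 0. -0. -1.]
```

>>> {"api": "drive_tool", "payload": {"steps": [0.0155,-0.038,0,0,0,0,-1,0.0155,-0.038,0,0,0,0,-1,0,0,0.036,0,0,0,-1,0,0,0.036,0,0,0,-1,0,0,0.036,0,0,0,-1,0,0,0.034,0,0,0,-1,0,0,0,0,0,0,-1,0,0,0,0,0,0,-1]}}

```text
clock: 2.82
eef_pos: [0.5427, 0.0844, 0.1602]
tool_rot: [0.998, -0.069, -0.003, 0.001]
ft_force: [0.5, -0.7, 1.0]
grip_width: 0.0852
```

```bash
python3 -c "
from h import *
st()
p,d=vision.camera('scene');cv2.imwrite('pics/s1.png',p[100:400,100:500,::-1].repeat(2,0).repeat(2,1))
st()"
```

```text
t 2.82 tcp [0.5427 0.0844 0.1602] a,b strip: -0.0017 0.1894 F [ 0.5 -0.7  1. ] yaw -7.9 tilt [-0.006 -0.001 -1.   ]
t 2.87 tcp [0.5445 0.0846 0.1626] a,b strip: 0.0001 0.1898 F [0.5 0.5 0.7] yaw -7.89 tilt [-0. -0. -1.]
```

View pics/s1.png

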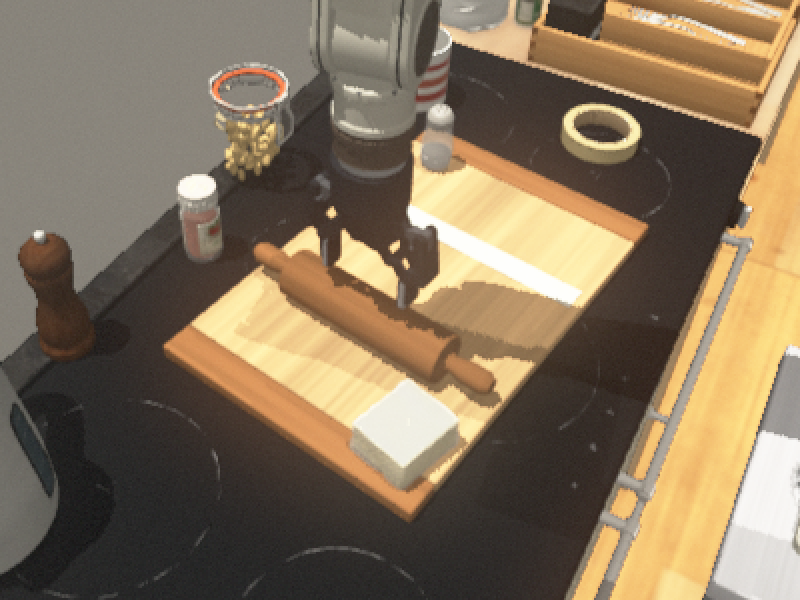

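>>> {"api": "drive_tool", "payload": {"steps": [0,0,0.005,0,0,0,-1,0,0,0.003,0,0,0,-1,0,0,0.003,0,0,0,-1,0,0,0.002,0,0,0,-1,0,0,0.001,0,0,0,-1,0,0,0,0,0,0,-1]}}

```text
clock: 3.37
eef_pos: [0.5443, 0.0846, 0.148]
tool_rot: [0.998, -0.068, 0.0, -0.0]
ft_force: [-0.1, 0.7, 0.3]
grip_width: 0.0854
```

>>> {"api": "drive_tool", "payload": {"steps": [0,0,0.002,0,0,0,-1,0,0,0.002,0,0,0,-1,0,0,0,0,0,0,-1]}}

```text
clock: 3.62
eef_pos: [0.544, 0.0846, 0.1435]
tool_rot: [0.998, -0.068, -0.0, 0.0]
ft_force: [0.0, -0.7, 0.6]
grip_width: 0.0853
```

>>> {"api": "drive_tool", "payload": {"steps": [0,0,0.002,0,0,0,-1,0,0,0.002,0,0,0,-1,0,0,0,0,0,0,-1]}}

```text
clock: 3.87
eef_pos: [0.544, 0.0846, 0.1394]
tool_rot: [0.998, -0.068, -0.0, 0.0]
ft_force: [0.5, 0.4, -0.1]
grip_width: 0.0854
```

>>> {"api": "drive_tool", "payload": {"steps": [0,0,0.002,0,0,0,-1,0,0,0.001,0,0,0,-1,0,0,0,0,0,0,-1]}}

```text
clock: 4.12
eef_pos: [0.5441, 0.0846, 0.1366]
tool_rot: [0.998, -0.068, -0.0, 0.0]
ft_force: [-0.0, -0.1, 0.2]
grip_width: 0.0854
```

>>> {"api": "drive_tool", "payload": {"steps": [0,0,0.001,0,0,0,-1,0,0,0.001,0,0,0,-1,0,0,0,0,0,0,-1]}}

```text
clock: 4.37
eef_pos: [0.5442, 0.0846, 0.1347]
tool_rot: [0.998, -0.068, -0.0, 0.0]
ft_force: [0.1, -0.0, 0.5]
grip_width: 0.0854
```

>>> {"api": "drive_tool", "payload": {"steps": [0,0,0.001,0,0,0,-1,0,0,0.001,0,0,0,-1,0,0,0,0,0,0,-1]}}

```text
clock: 4.62
eef_pos: [0.5444, 0.0847, 0.1334]
tool_rot: [0.998, -0.068, 0.0, -0.0]
ft_force: [-0.7, 0.6, 2.7]
grip_width: 0.0854
```

>>> {"api": "drive_tool", "payload": {"steps": [0,0,0.001,0,0,0,-1,0,0,0,0,0,0,-1]}}

```text
clock: 4.78
eef_pos: [0.5445, 0.085, 0.1333]
tool_rot: [0.998, -0.068, 0.001, -0.0]
ft_force: [-3.5, 0.2, 9.0]
grip_width: 0.0855
```

>>> {"api": "drive_tool", "payload": {"steps": [0,0.002,0,0,0,0,-1,0,0.003,0,0,0,0,-1,0,0.004,0,0,0,0,-1,0,0.005,0,0,0,0,-1,0,0,0,0,0,0,-1]}}

```text
clock: 5.2
eef_pos: [0.5424, 0.0704, 0.1333]
tool_rot: [0.998, -0.068, 0.0, -0.0]
ft_force: [-3.3, -0.6, 8.7]
grip_width: 0.0853
```

```bash
cat >> h.py <<'E'
def look(tag):
    st();p,d=vision.camera('scene');cv2.imwrite(f'pics/{tag}.png',p[100:400,100:500,::-1].repeat(2,0).repeat(2,1))
E
python3 -c "
from h import *
look('s2')"
```

```text
t 5.2 tcp [0.5424 0.0704 0.1333] a,b strip: -0.0001 0.1754 F [-3.3 -0.6  8.7] yaw -7.85 tilt [ 0.001  0.    -1.   ]
```

View pics/s2.png

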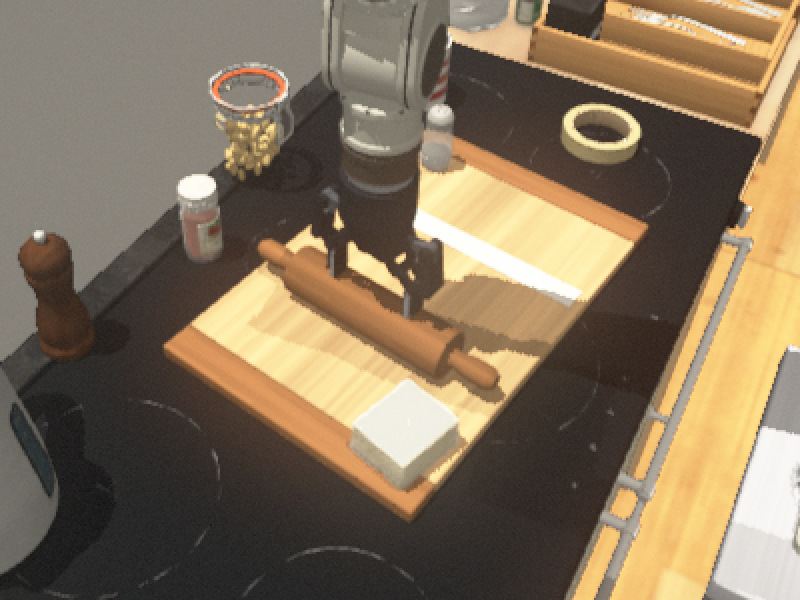

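Contact is steady at about 9 N and the pin is rolling; its near handle tip went from (490,380) to (494,378). I'll continue the stroke.

>>> {"api": "drive_tool", "payload": {"steps": [0,0.004,0,0,0,0,-1,0,0.006,0,0,0,0,-1,0,0.007,0,0,0,0,-1,0,0.006,0,0,0,0,-1,0,0.004,0,0,0,0,-1,0,0.002,0,0,0,0,-1,0,0,0,0,0,0,-1]}}

```text
clock: 5.83
eef_pos: [0.5383, 0.0416, 0.1324]
tool_rot: [0.998, -0.069, 0.0, 0.0]
ft_force: [-2.7, -0.4, 6.4]
grip_width: 0.085
```

```bash
python3 -c "
from h import *
look('s3')"
```

```text
t 5.83 tcp [0.5383 0.0416 0.1324] a,b strip: -0.0003 0.1463 F [-2.7 -0.4  6.4] yaw -7.86 tilt [ 0. -0. -1.]
```

View pics/s3.png

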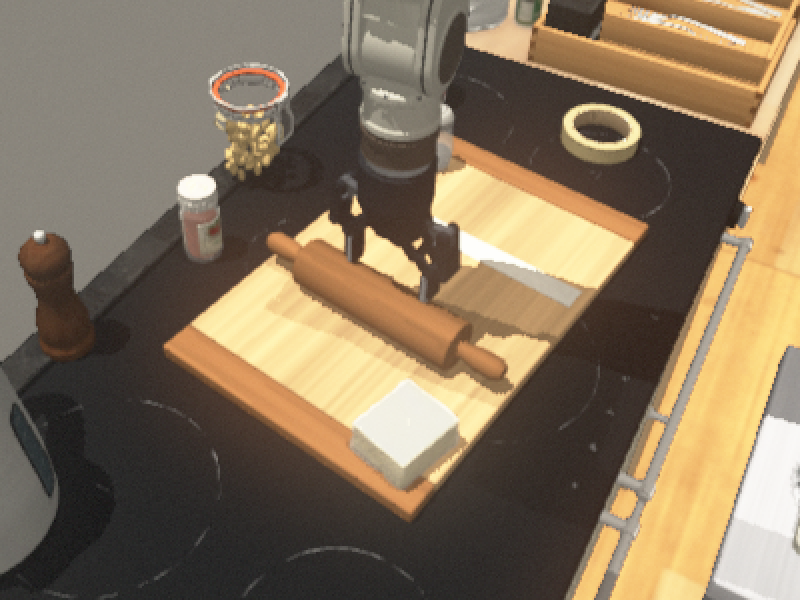

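>>> {"api": "drive_tool", "payload": {"steps": [0,0,-0.005,0,0,0,-1,0,0,-0.012,0,0,0,-1,0,-0.012,0,0,0,0,-1,0,-0.012,0,0,0,0,-1,0,0,0,0,0,0,-1]}}

```text
clock: 6.3
eef_pos: [0.5422, 0.0684, 0.1486]
tool_rot: [0.998, -0.067, 0.0, -0.001]
ft_force: [0.8, 0.3, -0.1]
grip_width: 0.0854
```

```bash
cat >> h.py <<'E'
def edge(tag):
    # pin handles' ends seen from the top, hand-free measure: reddish-brown mask incl. lit half
    st();p,d=vision.camera("top");cv2.imwrite(f"pics/{tag}.png",p[150:330,170:400,::-1].repeat(3,0).repeat(3,1))
    P=cloud("top",d)
    q=P[:,:2]-S;a=q@AX;b=q@AY
    for lo,hi in((-.15,-.12),(-.095,-.065),(.06,.095),(.12,.15)):
        k=(a>lo)&(a<hi)&(P[:,2]>.04)&(P[:,2]<.079)&(b<.2)&(b>-.07)
        if k.sum()>5:print(lo,k.sum(),"b mid",np.percentile(b[k],[3,50,97]).round(4),P[k,2].max().round(4))
E
python3 -c "
from h import *
edge('t1')"
```

```text
t 6.3 tcp [0.5422 0.0684 0.1486] a,b strip: -0.0001 0.1734 F [ 0.8  0.3 -0.1] yaw -7.67 tilt [ 0.001  0.001 -1.   ]
0.06 285 b mid [0.1343 0.1542 0.185 ] 0.0781
0.12 126 b mid [0.1495 0.1605 0.1715] 0.0637
```

View pics/t1.png

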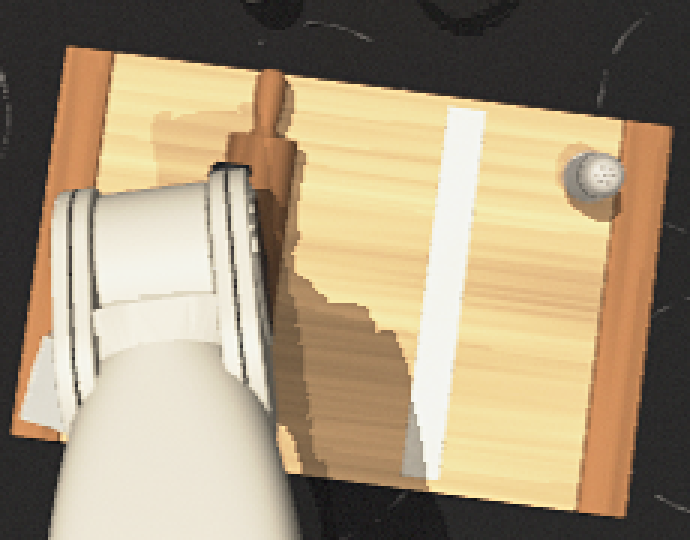

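>>> {"api": "drive_tool", "payload": {"steps": [0,0,0.009,0,0,0,-1,0,0,0.005,0,0,0,-1,0,0,0.002,0,0,0,-1,0,0,0,0,0,0,-1]}}

```text
clock: 6.68
eef_pos: [0.5412, 0.066, 0.1331]
tool_rot: [0.998, -0.068, -0.0, -0.0]
ft_force: [-2.9, 0.8, 7.1]
grip_width: 0.0854
```

>>> {"api": "drive_tool", "payload": {"steps": [0,0.003,0,0,0,0,-1,0,0.006,0,0,0,0,-1,0,0.008,0,0,0,0,-1,0,0.009,0,0,0,0,-1,0,0.009,0,0,0,0,-1,0,0.007,0,0,0,0,-1,0,0.005,0,0,0,0,-1,0,0.003,0,0,0,0,-1]}}

```text
clock: 7.35
eef_pos: [0.5341, 0.0154, 0.1324]
tool_rot: [0.998, -0.069, -0.001, 0.0]
ft_force: [-1.8, 0.8, 2.0]
grip_width: 0.0852
```

>>> {"api": "drive_tool", "payload": {"steps": [0,0,-0.005,0,0,0,-1,0,0,-0.012,0,0,0,-1,0,-0.012,0,0,0,0,-1,0,-0.012,0,0,0,0,-1,0,0,0,0,0,0,-1]}}

```text
clock: 7.77
eef_pos: [0.5386, 0.0427, 0.1496]
tool_rot: [0.998, -0.067, 0.0, -0.001]
ft_force: [-0.3, 0.1, 0.0]
grip_width: 0.0854
```

```bash
python3 -c "
from h import *
edge('t2');look('s4')"
```

```text
t 7.77 tcp [0.5386 0.0427 0.1496] a,b strip: -0.0001 0.1474 F [-0.3  0.1  0. ] yaw -7.66 tilt [ 0.     0.001 -1.   ]
0.06 244 b mid [0.1083 0.1281 0.16  ] 0.0785
0.12 127 b mid [0.123  0.1336 0.1454] 0.0633
t 7.82 tcp [0.5382 0.0418 0.1493] a,b strip: -0.0004 0.1465 F [ 0.4 -0.1  0.1] yaw -7.66 tilt [-0.  0. -1.]
```

View pics/s4.png

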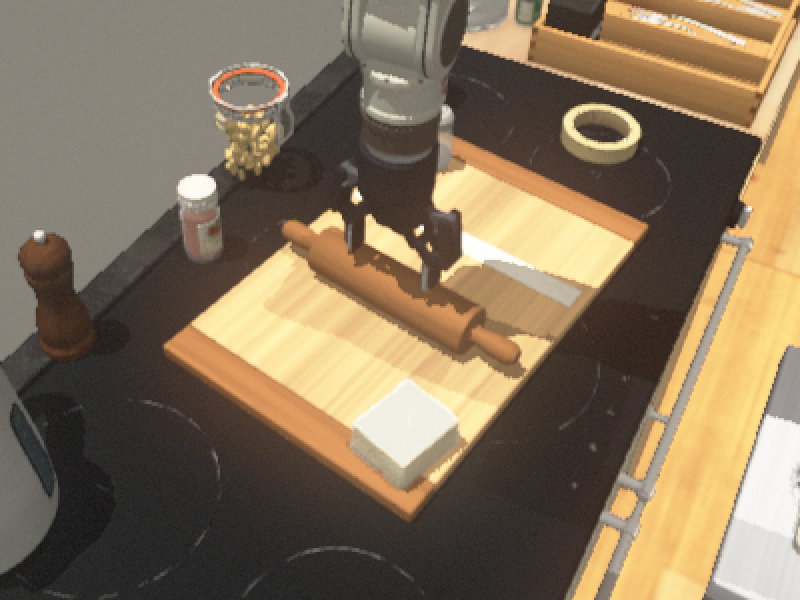

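The stroke works: the pin advanced 27 mm to b≈0.133 and is still aligned. I'll repeat it.

>>> {"api": "drive_tool", "payload": {"steps": [0,0,0.009,0,0,0,-1,0,0,0.005,0,0,0,-1,0,0,0.003,0,0,0,-1,0,0,0,0,0,0,-1]}}

```text
clock: 8.2
eef_pos: [0.5376, 0.0402, 0.1331]
tool_rot: [0.998, -0.068, -0.001, -0.0]
ft_force: [-3.9, 1.0, 6.8]
grip_width: 0.0855
```

>>> {"api": "drive_tool", "payload": {"steps": [0,0.003,0,0,0,0,-1,0,0.006,0,0,0,0,-1,0,0.008,0,0,0,0,-1,0,0.009,0,0,0,0,-1,0,0.009,0,0,0,0,-1,0,0.007,0,0,0,0,-1,0,0.005,0,0,0,0,-1,0,0.003,0,0,0,0,-1]}}

```text
clock: 8.87
eef_pos: [0.5307, -0.0103, 0.1325]
tool_rot: [0.998, -0.069, -0.001, 0.0]
ft_force: [-1.0, 0.7, 0.8]
grip_width: 0.0854
```

>>> {"api": "drive_tool", "payload": {"steps": [0,0,-0.005,0,0,0,-1,0,0,-0.012,0,0,0,-1,0,-0.012,0,0,0,0,-1,0,-0.012,0,0,0,0,-1,0,0,0,0,0,0,-1]}}

```text
clock: 9.28
eef_pos: [0.5351, 0.0169, 0.1496]
tool_rot: [0.998, -0.067, 0.0, -0.001]
ft_force: [-0.7, -0.4, -0.6]
grip_width: 0.0853
```

```bash
python3 -c "
from h import *
edge('t3')"
```

```text
t 9.28 tcp [0.5351 0.0169 0.1496] a,b strip: -0.0001 0.1214 F [-0.7 -0.4 -0.6] yaw -7.66 tilt [ 0.001  0.001 -1.   ]
0.06 244 b mid [0.0828 0.1044 0.1333] 0.0783
0.12 129 b mid [0.0968 0.1081 0.1191] 0.0638
```

>>> {"api": "drive_tool", "payload": {"steps": [0,0,0.009,0,0,0,-1,0,0,0.005,0,0,0,-1,0,0,0.003,0,0,0,-1,0,0,0,0,0,0,-1]}}

```text
clock: 9.67
eef_pos: [0.534, 0.0146, 0.133]
tool_rot: [0.998, -0.068, -0.001, -0.0]
ft_force: [-2.3, 0.9, 6.7]
grip_width: 0.0853
```

>>> {"api": "drive_tool", "payload": {"steps": [0,0.003,0,0,0,0,-1,0,0.006,0,0,0,0,-1,0,0.008,0,0,0,0,-1,0,0.009,0,0,0,0,-1,0,0.009,0,0,0,0,-1,0,0.007,0,0,0,0,-1,0,0.005,0,0,0,0,-1,0,0.003,0,0,0,0,-1]}}

```text
clock: 10.33
eef_pos: [0.5269, -0.0361, 0.1325]
tool_rot: [0.998, -0.069, -0.001, 0.0]
ft_force: [-2.1, 0.3, 2.4]
grip_width: 0.0853
```

>>> {"api": "drive_tool", "payload": {"steps": [0,0,-0.005,0,0,0,-1,0,0,-0.012,0,0,0,-1,0,-0.012,0,0,0,0,-1,0,-0.012,0,0,0,0,-1,0,0,0,0,0,0,-1]}}

```text
clock: 10.75
eef_pos: [0.5315, -0.0089, 0.1495]
tool_rot: [0.998, -0.067, 0.0, -0.001]
ft_force: [-0.0, 0.2, 0.4]
grip_width: 0.0855
```

```bash
python3 -c "
from h import *
edge('t4');look('s5')"
```

```text
t 10.75 tcp [ 0.5315 -0.0089  0.1495] a,b strip: -0.0002 0.0953 F [-0.   0.2  0.4] yaw -7.66 tilt [ 0.     0.001 -1.   ]
0.06 267 b mid [0.0565 0.0763 0.1089] 0.0777
0.12 127 b mid [0.0708 0.0821 0.0932] 0.0631
t 10.8 tcp [ 0.5311 -0.0097  0.1493] a,b strip: -0.0005 0.0945 F [-0.3 -0.9 -0.9] yaw -7.66 tilt [-0.001  0.    -1.   ]
```

View pics/s5.png

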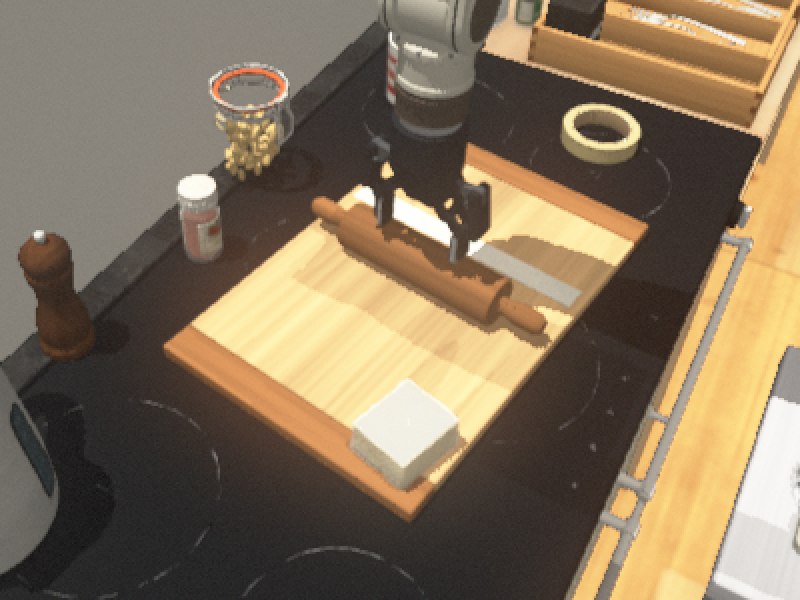

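The pin is at b≈0.082 and parallel to the strip. Next stroke.

>>> {"api": "drive_tool", "payload": {"steps": [0,0,0.009,0,0,0,-1,0,0,0.005,0,0,0,-1,0,0,0.003,0,0,0,-1,0,0,0,0,0,0,-1]}}

```text
clock: 11.18
eef_pos: [0.5305, -0.0113, 0.1331]
tool_rot: [0.998, -0.068, -0.001, -0.0]
ft_force: [-3.1, 0.8, 6.7]
grip_width: 0.0851
```

>>> {"api": "drive_tool", "payload": {"steps": [0,0.003,0,0,0,0,-1,0,0.006,0,0,0,0,-1,0,0.008,0,0,0,0,-1,0,0.009,0,0,0,0,-1,0,0.009,0,0,0,0,-1,0,0.007,0,0,0,0,-1,0,0.005,0,0,0,0,-1,0,0.003,0,0,0,0,-1]}}

```text
clock: 11.85
eef_pos: [0.5236, -0.0618, 0.1326]
tool_rot: [0.998, -0.069, -0.001, 0.0]
ft_force: [-1.3, 1.3, 1.1]
grip_width: 0.0853
```

>>> {"api": "drive_tool", "payload": {"steps": [0,0,-0.005,0,0,0,-1,0,0,-0.012,0,0,0,-1,0,-0.012,0,0,0,0,-1,0,-0.012,0,0,0,0,-1,0,0,0,0,0,0,-1]}}

```text
clock: 12.27
eef_pos: [0.5279, -0.0347, 0.1495]
tool_rot: [0.998, -0.067, 0.0, -0.001]
ft_force: [-0.5, 0.4, -0.5]
grip_width: 0.0855
```

```bash
python3 -c "
from h import *
edge('t5')"
```

```text
t 12.27 tcp [ 0.5279 -0.0347  0.1495] a,b strip: -0.0002 0.0693 F [-0.5  0.4 -0.5] yaw -7.66 tilt [ 0.     0.001 -1.   ]
0.06 263 b mid [0.0301 0.0504 0.0832] 0.0776
0.12 132 b mid [0.0447 0.0566 0.0679] 0.0631
```

>>> {"api": "drive_tool", "payload": {"steps": [0,0,0.009,0,0,0,-1,0,0,0.005,0,0,0,-1,0,0,0.003,0,0,0,-1,0,0,0,0,0,0,-1]}}

```text
clock: 12.65
eef_pos: [0.5269, -0.037, 0.133]
tool_rot: [0.998, -0.068, -0.001, -0.0]
ft_force: [-2.4, 1.3, 6.0]
grip_width: 0.0853
```

>>> {"api": "drive_tool", "payload": {"steps": [0,0.003,0,0,0,0,-1,0,0.006,0,0,0,0,-1,0,0.008,0,0,0,0,-1,0,0.009,0,0,0,0,-1,0,0.009,0,0,0,0,-1,0,0.007,0,0,0,0,-1,0,0.005,0,0,0,0,-1,0,0.003,0,0,0,0,-1]}}

```text
clock: 13.32
eef_pos: [0.5199, -0.0876, 0.1325]
tool_rot: [0.998, -0.069, -0.001, 0.0]
ft_force: [-2.2, 0.4, 2.6]
grip_width: 0.0856
```

>>> {"api": "drive_tool", "payload": {"steps": [0,0,-0.005,0,0,0,-1,0,0,-0.012,0,0,0,-1,0,-0.012,0,0,0,0,-1,0,-0.012,0,0,0,0,-1,0,0,0,0,0,0,-1]}}

```text
clock: 13.73
eef_pos: [0.5243, -0.0604, 0.1495]
tool_rot: [0.998, -0.067, -0.0, -0.001]
ft_force: [0.2, 0.7, -0.8]
grip_width: 0.0852
```

```bash
python3 -c "
from h import *
edge('t6');look('s6')"
```

```text
t 13.73 tcp [ 0.5243 -0.0604  0.1495] a,b strip: -0.0003 0.0433 F [ 0.2  0.7 -0.8] yaw -7.66 tilt [-0.     0.001 -1.   ]
0.06 255 b mid [0.0047 0.0262 0.0575] 0.0772
0.12 132 b mid [0.0188 0.0309 0.042 ] 0.0636
t 13.78 tcp [ 0.5239 -0.0612  0.1493] a,b strip: -0.0005 0.0426 F [ 0.8 -0.3  0.4] yaw -7.66 tilt [-0.001  0.    -1.   ]
```

View pics/s6.png

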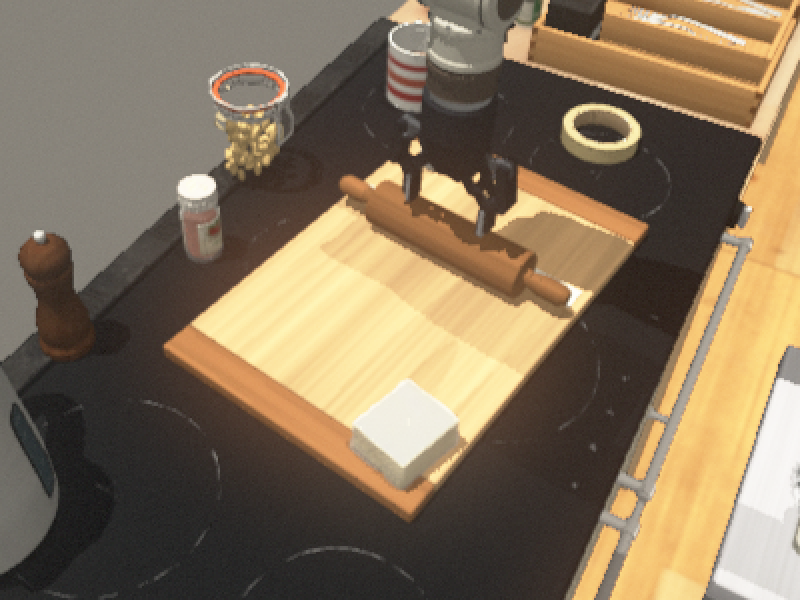

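View pics/t6.png

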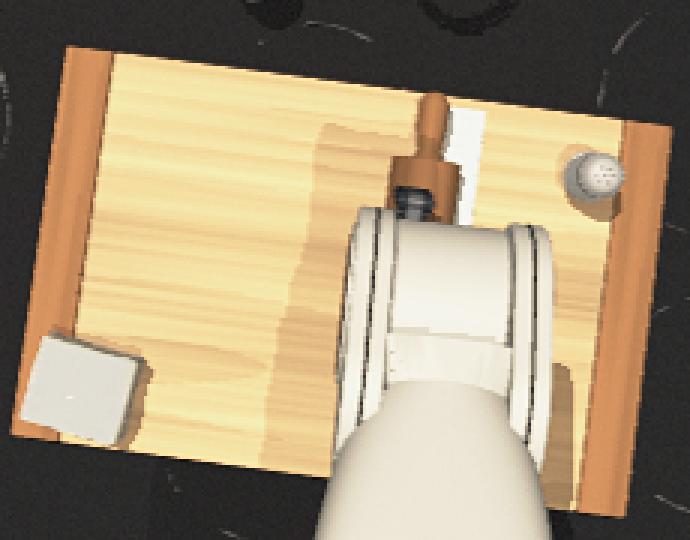

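The pin is now about 30 mm short of the strip. I'll make a slightly shorter stroke, then back off for a clear view.

>>> {"api": "drive_tool", "payload": {"steps": [0,0,0.009,0,0,0,-1,0,0,0.005,0,0,0,-1,0,0,0.003,0,0,0,-1,0,0,0,0,0,0,-1]}}

```text
clock: 14.17
eef_pos: [0.5234, -0.0629, 0.1331]
tool_rot: [0.998, -0.068, -0.001, -0.0]
ft_force: [-2.6, 1.3, 6.8]
grip_width: 0.0849
```

>>> {"api": "drive_tool", "payload": {"steps": [0,0.003,0,0,0,0,-1,0,0.006,0,0,0,0,-1,0,0.008,0,0,0,0,-1,0,0.008,0,0,0,0,-1,0,0.008,0,0,0,0,-1,0,0.006,0,0,0,0,-1,0,0.004,0,0,0,0,-1,0,0.003,0,0,0,0,-1]}}

```text
clock: 14.83
eef_pos: [0.5168, -0.1093, 0.1328]
tool_rot: [0.998, -0.069, -0.001, 0.0]
ft_force: [-2.1, -0.3, 4.0]
grip_width: 0.0858
```

>>> {"api": "drive_tool", "payload": {"steps": [0,0,0,0,0,0,-1,0,0,-0.005,0,0,0,-1,0,0,-0.02,0,0,0,-1,0,0,-0.04,0,0,0,-1,0,-0.03,-0.03,0,0,0,-1,0,-0.04,0,0,0,0,-1,0,-0.04,0,0,0,0,-1,0,-0.04,0,0,0,0,-1]}}

```text
clock: 15.5
eef_pos: [0.5386, 0.0408, 0.2282]
tool_rot: [0.998, -0.069, 0.001, -0.0]
ft_force: [0.6, -0.3, 0.7]
grip_width: 0.0852
```

>>> {"api": "drive_tool", "payload": {"steps": [0,-0.04,0,0,0,0,-1,0,-0.03,0,0,0,0,-1,0,0,0,0,0,0,-1]}}

```text
clock: 15.75
eef_pos: [0.5481, 0.1144, 0.227]
tool_rot: [0.998, -0.065, 0.0, -0.001]
ft_force: [-0.7, -0.1, -0.1]
grip_width: 0.0851
```

```bash
python3 -c "
from h import *
edge('t7');look('s7')"
```

```text
t 15.75 tcp [0.5481 0.1144 0.227 ] a,b strip: -0.0004 0.2198 F [-0.7 -0.1 -0.1] yaw -7.43 tilt [ 0.001  0.003 -1.   ]
-0.15 129 b mid [-0.002   0.0098  0.0202] 0.0634
-0.095 315 b mid [-0.0173  0.0107  0.0351] 0.0783
0.06 355 b mid [-0.0181  0.0092  0.0337] 0.0789
0.12 129 b mid [-0.0048  0.0075  0.0184] 0.0637
t 15.8 tcp [0.5477 0.1119 0.2268] a,b strip: -0.0005 0.2172 F [ 0.1 -0.6 -0.3] yaw -7.53 tilt [-0.  0. -1.]
```

View pics/s7.png

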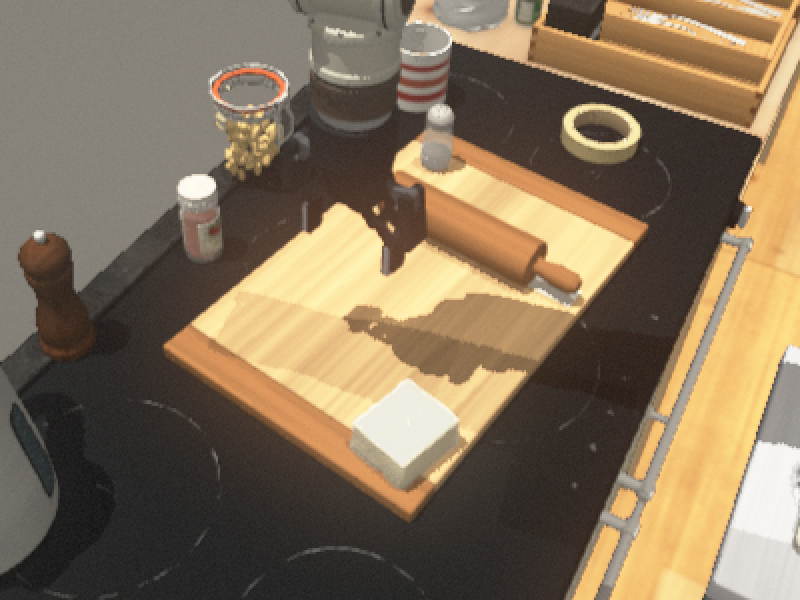

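View pics/t7.png

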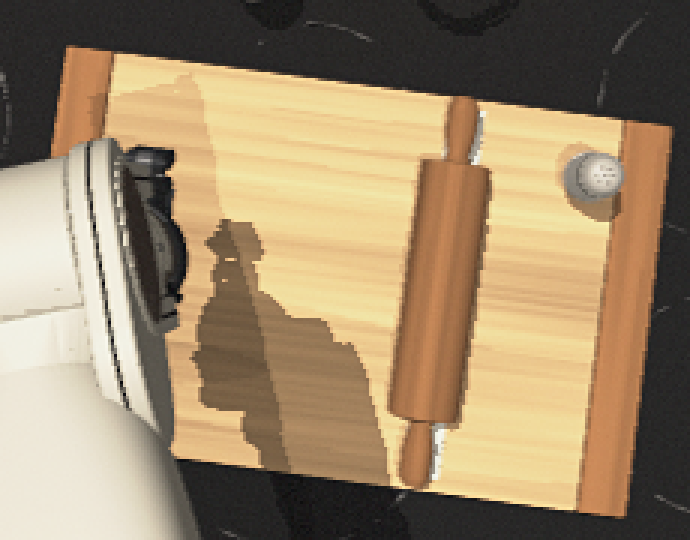

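The pin is at b≈+8.5 mm, tilted about 0.5°. I'll go back and make one 17 mm tip stroke to move it 8.5 mm.

>>> {"api": "drive_tool", "payload": {"steps": [0,0.04,0,0,0,0,-1,0,0.04,0,0,0,0,-1,0,0.04,0,0,0,0,-1,0,0.04,0,0,0,0,-1,0,0.03,0,0,0,0,-1,0,0.014,0.02,0,0,0,-1,0,0,0.03,0,0,0,-1,0,0,0.028,0,0,0,-1]}}

```text
clock: 16.52
eef_pos: [0.5194, -0.0966, 0.1492]
tool_rot: [0.997, -0.071, 0.001, 0.0]
ft_force: [0.7, 0.5, -1.7]
grip_width: 0.0854
```

>>> {"api": "drive_tool", "payload": {"steps": [0,0,0,0,0,0,-1,0,0,0,0,0,0,-1]}}

```text
clock: 16.68
eef_pos: [0.518, -0.0943, 0.1482]
tool_rot: [0.998, -0.069, -0.002, -0.0]
ft_force: [1.0, 0.7, -0.6]
grip_width: 0.0852
```

```bash
python3 -c "
from h import *
edge('t8')"
```

```text
t 16.68 tcp [ 0.518  -0.0943  0.1482] a,b strip: -0.002 0.0089 F [ 1.   0.7 -0.6] yaw -7.96 tilt [-0.005  0.001 -1.   ]
-0.095 55 b mid [0.0274 0.032  0.0359] 0.0684
0.06 266 b mid [-0.0188  0.015   0.034 ] 0.0778
0.12 132 b mid [-0.005   0.0074  0.0183] 0.0629
```

>>> {"api": "drive_tool", "payload": {"steps": [0,-0.003,0.008,0,0,0,-1,0,0,0.005,0,0,0,-1,0,0,0.002,0,0,0,-1,0,0,0,0,0,0,-1]}}

```text
clock: 17.07
eef_pos: [0.5203, -0.0899, 0.1344]
tool_rot: [0.998, -0.068, -0.0, 0.0]
ft_force: [-0.2, -0.3, -0.5]
grip_width: 0.0854
```

>>> {"api": "drive_tool", "payload": {"steps": [0,0,0.001,0,0,0,-1,0,0,0.001,0,0,0,-1,0,0,0,0,0,0,-1]}}

```text
clock: 17.32
eef_pos: [0.5206, -0.0902, 0.1334]
tool_rot: [0.998, -0.068, 0.001, 0.0]
ft_force: [-1.1, 0.8, 4.0]
grip_width: 0.0855
```

>>> {"api": "drive_tool", "payload": {"steps": [0,0.002,0,0,0,0,-1,0,0.003,0,0,0,0,-1,0,0.004,0,0,0,0,-1,0,0.004,0,0,0,0,-1,0,0.003,0,0,0,0,-1,0,0.001,0,0,0,0,-1,0,0,0,0,0,0,-1,0,0,0,0,0,0,-1]}}

```text
clock: 17.98
eef_pos: [0.5181, -0.1073, 0.1334]
tool_rot: [0.998, -0.068, 0.001, 0.0]
ft_force: [-1.2, 0.4, 6.4]
grip_width: 0.0854
```

>>> {"api": "drive_tool", "payload": {"steps": [0,0,-0.005,0,0,0,-1,0,0,-0.02,0,0,0,-1,0,0,-0.04,0,0,0,-1,0,-0.03,-0.03,0,0,0,-1,0,-0.04,0,0,0,0,-1,0,-0.04,0,0,0,0,-1,0,-0.04,0,0,0,0,-1,0,-0.04,0,0,0,0,-1]}}

```text
clock: 18.65
eef_pos: [0.5439, 0.0822, 0.2277]
tool_rot: [0.998, -0.069, 0.001, -0.0]
ft_force: [1.1, -0.5, 0.1]
grip_width: 0.0854
```

>>> {"api": "drive_tool", "payload": {"steps": [0,-0.03,0,0,0,0,-1,0,0,0,0,0,0,-1,0,0,0,0,0,0,-1]}}

```text
clock: 18.9
eef_pos: [0.5478, 0.1121, 0.2268]
tool_rot: [0.998, -0.066, 0.0, 0.0]
ft_force: [0.0, -0.6, 0.2]
grip_width: 0.0854
```

```bash
python3 -c "
from h import *
edge('t9');look('s9')
p,d=vision.camera('scene');P=cloud('scene',d);q=P[:,:2]-S;a=q@AX;b=q@AY
for lo in(-.14,-.09,-.05,0): 
  k=(a>lo)&(a<lo+.03)&(abs(b)<.06)&(P[:,2]>.03);print(lo,k.sum(),np.percentile(b[k],[3,50,97]).round(4),P[k,2].max())
"
```

```text
t 18.9 tcp [0.5478 0.1121 0.2268] a,b strip: -0.0004 0.2174 F [ 0.  -0.6  0.2] yaw -7.61 tilt [ 0. -0. -1.]
-0.15 134 b mid [-0.0115  0.0005  0.0119] 0.0633
-0.095 314 b mid [-0.0254  0.0018  0.0261] 0.0786
0.06 359 b mid [-0.0266  0.0006  0.0251] 0.0782
0.12 130 b mid [-0.013  -0.0007  0.0094] 0.0629
t 18.95 tcp [0.5477 0.1107 0.2268] a,b strip: -0.0004 0.2161 F [0.1 0.2 0.2] yaw -7.74 tilt [-0.    -0.001 -1.   ]
-0.14 140 [-0.0065  0.0077  0.0129] 0.061374255208724075
-0.09 320 [-0.0122  0.0184  0.0284] 0.0767969247070225
-0.05 311 [-0.0117  0.0182  0.0279] 0.07577033892856205
0 290 [-0.0133  0.018   0.0273] 0.07640982811773055
```

View pics/t9.png

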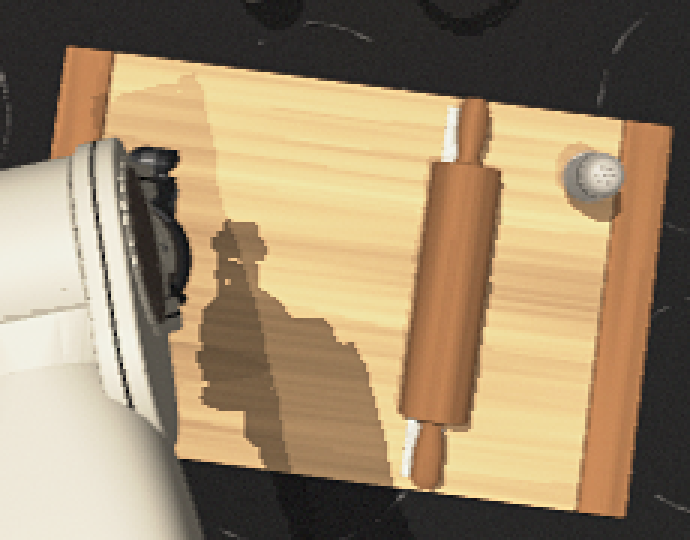

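View pics/s9.png

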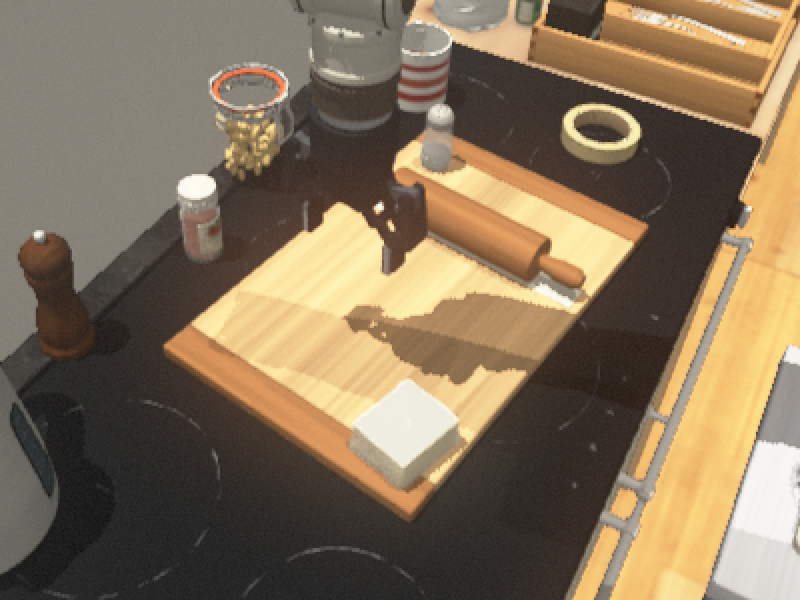

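Depth puts the pin on the centre line, but more white shows on the strip's left than parallax seems to explain. I'll cross-check with pixel rays.

```bash
python3 -c "
from h import *
p,d=vision.camera('top');h=cv2.cvtColor(p,cv2.COLOR_RGB2HSV)
for r in(190,195,200,240,260,295,300,305):
    br=[c for c in range(295,345) if 0<=h[r,c,0]<=14 and h[r,c,1]>90]
    w=[c for c in range(295,345) if h[r,c,1]<60 and h[r,c,2]>170]
    f=lambda u,z:round(float((ray('top',[(u,r)],z)[0,:2]-S)@AY),4)
    print(r,br[:1],br[-1:],w[:1],w[-1:],f(br[0]-.5,.046),f(br[-1]+.5,.046),'mid',f((br[0]+br[-1])/2,.046), 'strip left',f(w[0]-.5,.018) if w else '')
q=cv2.imread('pics/top0.png')[:,:,::-1];h0=cv2.cvtColor(q,cv2.COLOR_RGB2HSV)
for r in(195,240,300):
    w=[c for c in range(295,345) if h0[r,c,1]<60 and h0[r,c,2]>170];print('t0',r,w[0],w[-1],f(w[0]-.5,.018),f(w[-1]+.5,.018))
a=ray('top',[(371,207)],.1);print(a)
d0=cv2.imread('pics/top0.png')[:,:,::-1].astype(int);m=abs(d0-p).max(2)>40
for n,(x,y,X,Y) in dict(shaker=(355,195,385,225),jar=(240,120,268,155),cheese=(174,258,222,302)).items(): print(n,m[y:Y,x:X].sum())
"
```

```text
190 [323] [332] [319] [322] 0.0083 -0.0153 mid -0.0035 strip left 0.0155
195 [323] [332] [318] [321] 0.0068 -0.0168 mid -0.005 strip left 0.0164
200 [323] [329] [317] [322] 0.0053 -0.0112 mid -0.003 strip left 0.0172
240 [309] [332] [] [] 0.026 -0.0303 mid -0.0022 strip left 
260 [307] [329] [] [] 0.0246 -0.0293 mid -0.0024 strip left 
295 [310] [317] [305] [308] 0.007 -0.0117 mid -0.0024 strip left 0.0164
300 [308] [317] [304] [307] 0.0101 -0.0132 mid -0.0015 strip left 0.0173
305 [307] [317] [304] [306] 0.0109 -0.0147 mid -0.0019 strip left 0.0157
t0 195 318 330 0.0164 -0.0151
t0 240 312 324 0.0168 -0.0146
t0 300 304 317 0.0173 -0.0162
[[ 0.61016102 -0.2171868   0.1       ]]
shaker 12
jar 0
cheese 1126
```

Pixel rays give about −2.5 mm and depth about +0.5 mm, both well inside ±12 mm. The cheese difference in the top view is only the arm covering it; it hasn't moved in the scene view. Handing in.

```bash
python3 -c "
from workcell import job_done
print(job_done())"
```

```text
the job is handed in; nothing more can be done
None
```

I rolled the pin about 0.18 m to the tape strip and handed the job in at about 19 s of the 64 s allowed. The interface gave no verdict. I used eight short strokes with the open fingertips on top of the barrel, at a measured force of about 9 N at most, lifting off between strokes.

**Position:** the last checks put the pin's axis 0.5 mm (depth) to −2.5 mm (pixel rays) from the strip's centre line; the limit is 12 mm. The two methods disagree by about 3 mm. A single colour-mask row read as far as −5 mm.

**Alignment:** about 0.5° off the strip's direction; the limit is 7°. The arm was clear of everything when I handed in.

**Other objects:** the jar matched its starting picture and the shaker differed by only a few pixels. The arm hid the cheese in the top view, so I checked it by eye in the scene view, where it looked unmoved.

**Not checked directly:**
- I did not measure how far the pin turned. It moved about half the tip's travel each stroke, which is rolling without slip. Over 0.18 m that is about one full turn, so it should have passed the required 1.3 rad on the way.
- I did not measure the pin's speed. The last two pictures, 0.1 to 0.2 s apart, showed no visible movement.

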